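# Unlock and throw the grinder's T-handled lever

## Task

Start the grinding stone at its grey lever box: the sliding lock bar stands in the way of both levers, so first slide the bar by its upright wooden knob all the way over, away from the T-handled lever, and then throw the T-handled lever fully over to its far stop, away from the robot. Leave the ball-topped lever where it is.

Things in the scene. Friction and masses are not known exactly. Their poses are not given: they have to be found in the camera images.
- lock_bar (a joint): Position (m) of the steel lock bar that slides left and right on the lever box. 0: middle, where it blocks both levers; grows towards the box's +y; stops at -0.055 and 0.055. Bar 270 mm long along y, 14 mm wide, top 127 mm above the work surface. About 2 N of friction; stays where left. Slid to a stop, it clears the lever it moved away from and still blocks the other. Starts within 0.01 of 0.
- bar_knob (a point): Centre of the upright dark wooden knob on the bar's middle, 154 mm above the work surface: 18 mm (x) by 20 mm (y), from 127 to 182 mm high. Its axes are the box's: x across the box to its far side (the way levers are thrown), y along the bar, z up. The grey box is fixed, 160 (x) by 400 (y) mm, 70 mm high, turned up to 12 degrees either way.
- t_foot (a point): Foot (pivot) of the T-handled lever, 75 mm above the work surface, on the centre line of the box, 110 mm to one side of the box's middle along its y; which side varies. Axes as the box's.
- t_grip (a point): Centre of the T-handle's crossbar: a dark wooden cylinder 26 mm in diameter and 56 mm long, lying along the box's y, on top of a 12 mm steel stem, 105 mm from the pivot. Its axes lean with the lever. At the start it is about 50 mm on the near side of the foot and 167 mm above the work surface.
- t_lever (a joint): Angle (rad) of the T-handled lever. 0: leaning 0.5 rad to the near side (off); 1.0: stop, leaning 0.5 rad to the far side (fully thrown). While the lock bar is in its way it stops dead at about 0.2. It takes about 3 N at the handle and stays where it is left.
- ball_lever (a joint): Angle (rad) of the other lever, of the same size and travel but with a 34 mm wooden ball on top; it stands 110 mm from the box's middle on the other side. To be left at its start (0 to 0.06).
- ball_grip (a point): Centre of the ball on the ball-topped lever, at the start about 50 mm on the near side of its foot and 167 mm above the work surface.

How it is judged:
By the outcome, as a careful person would: the job done as asked, in the order asked, and still so for the second after the job is handed in, with the robot touching nothing.
It also fails if it takes over 35 s, if anything falls off the work surface, if the arm or the gripper's body presses on something with over 40 N, if the wrist force passes 120 N, or if a joint passes its speed limit or range.

## Robot

A 6-joint arm with a two-finger parallel gripper is mounted at the origin on the work surface. World frame = base frame: x ahead of the robot, y to its left, z up, the work surface at z = 0. Lengths are in m, angles in rad, forces in N, time in s.
With the tool pointing down it reaches from about 0.25 to 0.85 m from the base axis. Payload 12.5 kg.
Tool frame: the origin (TCP) lies midway between the tips of the shut fingers; the grasp point (between the pads) lies 19 mm behind it (bot.pinch_z is the distance from the TCP to the grasp point, in m); z points along the fingers, y is the direction in which the jaws open and shut (so a half turn about z gives the same grasp; the last joint's range is limited). The gripper opens to 93 mm and grips with 3 to 60 N. Pads are 15 mm wide; open, the fingers measure 128 mm over their backs; the gripper's body (75 mm by 188 mm) begins 65 mm behind the grasp point.
Start: joints at [-1.371, 0.351, 1.652, -0, 1.139, -0.085], TCP at [0.155, -0.528, 0.219] pointing down, gripper open.
Joint ranges: [-2.75, 2.75], [-0.79, 2.1], [0.01, 2.65], [-1.57, 4.71], [0.07, 3.14], [-2.87, 2.87]. Speed limits (rad/s): [2.22, 2.22, 2.79, 3.14, 3.14, 3.14].

## Interface

Orientations are given as a unit quaternion [w, x, y, z].
In Python, from bench import bot, capture, finish_job gives the robot as it stands.
- The arm moves only by the tool servo_tool, never from a script. Its argument "rows" is a list of rows, each an object with "dp": the shift along the tool's x, y, z in m, a list of three; "turn": the turn about the tool's z in degrees; "fingers": the finger opening in m, from 0 to 0.093. In form: [{"dp": [tx, ty, tz], "turn": turn, "fingers": fingers}, ...]. A call has 1 to 10 rows; each row shifts and turns the pose as measured when the row begins, along the tool's axes as they then stand; what a row does not reach is not made up. A row lasts 1/8 s, in which the tool goes at most 62.5 mm and 10.7 degrees, less where a joint would pass 70% of its speed; a pose out of reach is approached as far as the arm can. A call with a gripper value outside its range is refused whole. The fingers move at their own pace and stop on an object; the grip force is fixed at half the most. Time passes only in rows, so rows that do not move let the fingers close. It gives the time, the measured TCP pose, the force and the opening at its end, in the units of the state.
- bot.state(): the state, without advancing time (a new reading comes with each control period).
- capture(name): name is "scene" or "side" or "wrist"; returns a dict with "frame" (420x560x3 uint8, blue, green, red), "intrinsics" (3x3 intrinsics, pixels), "rvec" (rotation vector, rad) and "tvec" (3), from world to camera coordinates, as OpenCV has them. Camera axes: x right, y down, z forward; pixel columns grow to the right and rows downward; lengths in m; the calibration is good to about 2 mm. A picture is of the moment at which its call begins. There is no depth.
- finish_job(): hands the job in, once; it reports no verdict.
The state is a dict: "t": time; "joint_pos": joint angles; "dq": joint speeds; "joint_torque": joint torques, N m; "position": TCP position; "orientation": TCP orientation; "contact_force": force on the tool from outside, world axes, zero at the start; "moment": the same for the moment, N m; "gripper_width": finger opening in m.
Only numpy, scipy, OpenCV 4.12 (cv2) and the standard library are available. Lean on these libraries where they do the work, as an engineer would, in place of code of your own. Each camera call takes 0.05 s, during which the arm holds its last target.

## Working session

There is one attempt and no reset: what is moved stays moved. The work goes in short steps, Python scripts to look and compute and a tool call to move; the robot and the scene stay as the last step left them, time stands still between calls to the robot, and variables do not carry over. Pictures are saved under pics/ and viewed, and the job is handed in when it is done.

Besides the shell and the picture viewer there is one more tool, called after "Emit:" as name(argument=value, ...), one argument or row to a line, values as JSON. servo_tool: Moves the arm, as the interface text tells. Its arguments: {"type":"object","properties":{"rows":{"type":"array"}},"required":["rows"]}

```bash
mkdir -p pics; python3 - <<'E'
from bench import bot, capture
import cv2, pickle
d={}
for n in ("scene","side","wrist"):
    c=capture(n); d[n]=c; cv2.imwrite(f"pics/{n}0.png",c["frame"])
    print(n,c["rvec"],c["tvec"],c["intrinsics"])
pickle.dump(d,open("c0.pkl","wb"))
s=bot.state(); print(s["t"],s["position"],s["orientation"],s["gripper_width"],bot.pinch_z)
E
```

```text
scene [ 1.76941399  1.40724904 -0.73963969] [-0.15469391 -0.18101246  1.19519668] [[406.27555847   0.         277.17542696]
 [  0.         406.27555847 206.04661093]
 [  0.           0.           1.        ]]
side [ 0.1493665  -2.63669187  1.54126804] [0.58876203 0.11756551 0.6532362 ] [[459.71452413   0.         273.98066815]
 [  0.         459.71452413 213.85717323]
 [  0.           0.           1.        ]]
wrist [-2.34098965  1.75205722  0.23222493] [-0.54856119 -0.0307711   0.39019112] [[338.02592674   0.         278.25014275]
 [  0.         338.02592674 206.43762028]
 [  0.           0.           1.        ]]
0.15 [ 0.15448865 -0.52759489  0.21824808] [-4.34436250e-04  9.89880618e-01  1.41901982e-01 -2.97759752e-05] 0.09314967005097334 0.0188
```

View pics/scene0.png

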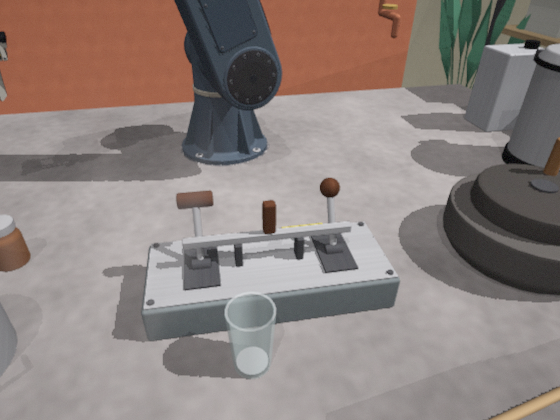

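View pics/side0.png

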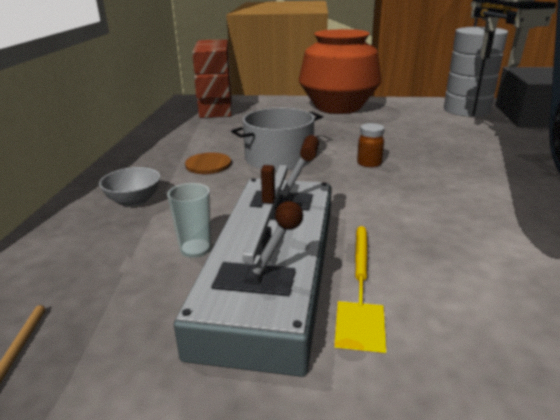

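View pics/wrist0.png

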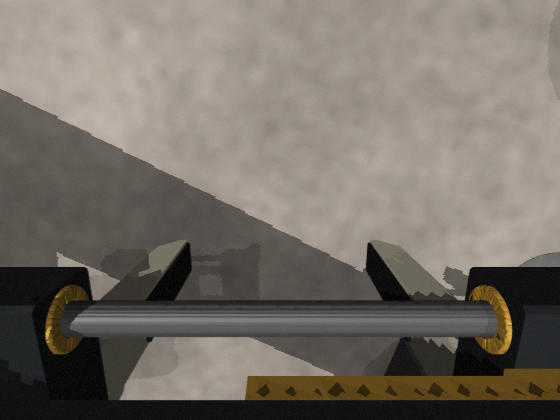

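```bash
python3 - <<'E'
import cv2
a=cv2.imread("pics/scene0.png")[160:400,130:410]; cv2.imwrite("pics/sc_z.png",cv2.resize(a,(784,672),interpolation=2)[:600])
a=cv2.imread("pics/side0.png")[120:370,165:395]; cv2.imwrite("pics/sd_z.png",cv2.resize(a,(552,600),interpolation=2))
E
```

```text
(no output)
```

View pics/sc_z.png

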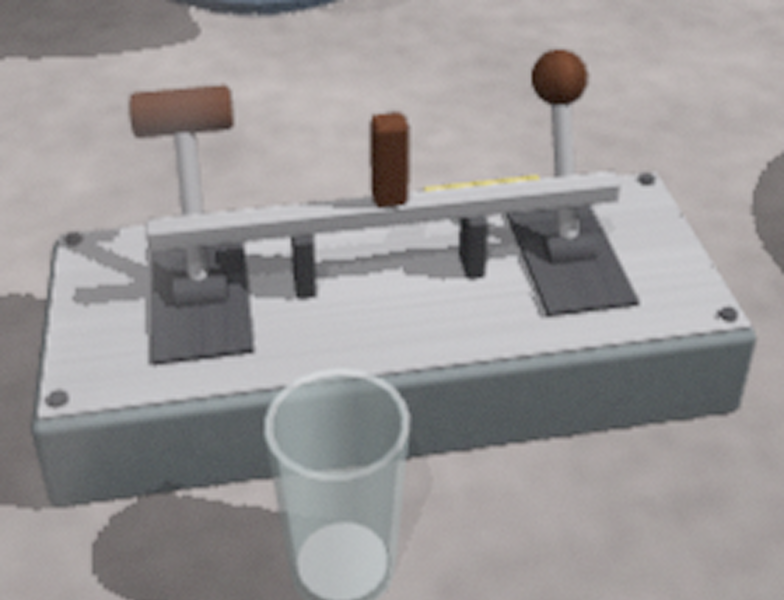

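View pics/sd_z.png

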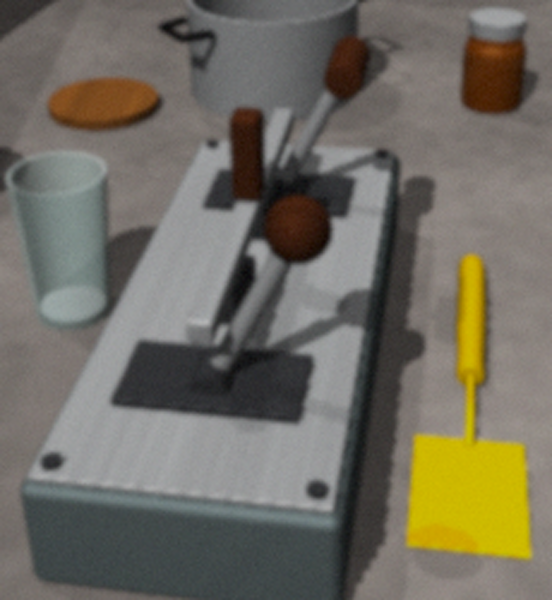

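```bash
cat > h.py <<'E'
import numpy as np, cv2
from scipy.optimize import least_squares
def proj(c,P):
    return cv2.projectPoints(np.float64(P).reshape(-1,3),c["rvec"],c["tvec"],c["intrinsics"],None)[0].reshape(-1,2)
def model(p,side=-1):
    x,y,yaw,ix,iy,bar,t,b=p
    L=lambda a,s:[0.105*np.sin(a-.5),s*.11,.075+.105*np.cos(a-.5)]
    B=np.array([[-ix,-iy,.07],[-ix,iy,.07],[ix,iy,.07],[ix,-iy,.07],[0,bar,.182],L(t,side),L(b,-side)])
    c,s=np.cos(yaw),np.sin(yaw); R=np.array([[c,-s,0],[s,c,0],[0,0,1]])
    return B@R.T+[x,y,0]
def tri(c1,u1,c2,u2):
    def ray(c,u):
        R=cv2.Rodrigues(c["rvec"])[0]; d=R.T@np.linalg.solve(c["intrinsics"],[u[0],u[1],1]); return -R.T@c["tvec"].ravel(),d
    o1,d1=ray(c1,u1);o2,d2=ray(c2,u2)
    s=np.linalg.lstsq(np.c_[d1,-d2],o2-o1,rcond=None)[0]
    a,b=o1+s[0]*d1,o2+s[1]*d2
    return (a+b)/2,np.linalg.norm(a-b)
E
python3 - <<'E'
from h import *; import pickle
d=pickle.load(open("c0.pkl","rb")); S,D=d["scene"],d["side"]
us=np.array([[73,239],[647,179],[728,315],[57,399],[390,121],[181,111],[560,77]])/2.8+[130,160]
ud=np.array([[382,157],[318,489],[52,461],[212,145],[248,113],[347,68],[298,228]])/2.4+[165,120]
f=lambda p:np.r_[proj(S,model(p))-us,proj(D,model(p))-ud].ravel()
r=least_squares(f,[.45,-.1,0,.07,.19,0,0,0],x_scale=[.1,.1,.1,.01,.01,.01,.1,.1])
print(r.x.round(4)); print(r.fun.reshape(-1,2).round(1)); print(model(r.x).round(4))
print("yaw deg",np.degrees(r.x[2]))
g=lambda a,b:tri(S,np.array(a)/2.8+[130,160],D,np.array(b)/2.4+[165,120])
print("glass base",g((343,562),(73,303)),"rim",g((338,424),(58,175)))
print("ball",g((560,77),(298,228)),"T",g((181,111),(347,68)),"knob",g((390,121),(248,113)))
E
```

```text
[ 0.5987  0.0012 -0.0494  0.0662  0.1843  0.0013  0.0351  0.0437]
[[ 0.1 -0.5]
 [-1.  -0.4]
 [-1.  -0.5]
 [ 0.2 -0.5]
 [-0.3 -2. ]
 [-0.4 -1.1]
 [-1.  -0.8]
 [-0.4 -0.7]
 [-0.5  0.9]
 [-0.8  0.8]
 [-0.6  0.4]
 [-1.3 -0.3]
 [ 0.1 -0.4]
 [-0.5  0.5]]
[[ 0.5235 -0.1796  0.07  ]
 [ 0.5417  0.1885  0.07  ]
 [ 0.6739  0.182   0.07  ]
 [ 0.6557 -0.1861  0.07  ]
 [ 0.5988  0.0025  0.182 ]
 [ 0.5463 -0.1063  0.1689]
 [ 0.5579  0.1133  0.1693]]
yaw deg -2.8321889206692736
glass base (array([ 0.73729432, -0.05350226,  0.00465581]), np.float64(0.003400707976217819)) rim (array([ 0.73612569, -0.05310991,  0.10693034]), np.float64(0.0032851526848037458))
ball (array([0.55817765, 0.11408983, 0.16907539]), np.float64(0.0028925140938837217)) T (array([ 0.54669985, -0.10611143,  0.16775078]), np.float64(0.0012922204670796284)) knob (array([0.59816487, 0.00224074, 0.17992196]), np.float64(0.0035659053872121134))
```

Emit:
servo_tool(
  rows=[
    {"dp":[0,0,-0.01],"turn":9.6,"fingers":0.093},
    {"dp":[0,0,-0.01],"turn":9.5,"fingers":0.093},
    {"dp":[0,0,0],"turn":0,"fingers":0.093},
  ],
)

```text
t: 0.52
position: [0.1544, -0.5271, 0.2378]
orientation: [-0.001, 1.0, -0.028, -0.0]
contact_force: [-0.2, -0.5, 0.1]
gripper_width: 0.0934
```

```bash
cat >> h.py <<'E'
def to(target,yaw=np.radians(-2.83)):
    from bench import bot
    from scipy.spatial.transform import Rotation as Ro
    s=bot.state(); R=Ro.from_quat(np.roll(s["orientation"],-1)).as_matrix(); p=np.array(s["position"])
    print("t",s["t"],"p",p.round(4),"xang",np.degrees(np.arctan2(R[1,0],R[0,0])).round(2),"tilt z",R[:,2].round(3),"F",np.round(s["contact_force"],1),"w",round(s["gripper_width"],4))
    print("tool dp",(R.T@(np.array(target)-p)).round(4))
E
python3 -c "
from h import *; to([.5988,.0025,.225])"
```

```text
t 0.525 p [ 0.1544 -0.5271  0.2378] xang -3.22 tilt z [-0.001  0.003 -1.   ] F [-0.2 -0.5  0.1] w 0.0934
tool dp [ 0.4139 -0.5537  0.014 ]
```

Emit:
servo_tool(
  rows=[
    {"dp":[0.035,-0.046,0],"turn":0,"fingers":0.093},
    {"dp":[0.035,-0.046,0],"turn":0,"fingers":0.093},
    {"dp":[0.035,-0.046,0],"turn":0,"fingers":0.093},
    {"dp":[0.035,-0.046,0],"turn":0,"fingers":0.093},
    {"dp":[0.035,-0.046,0],"turn":0,"fingers":0.093},
    {"dp":[0.035,-0.046,0],"turn":0,"fingers":0.093},
    {"dp":[0.035,-0.046,0],"turn":0,"fingers":0.093},
    {"dp":[0.035,-0.046,0],"turn":0,"fingers":0.093},
    {"dp":[0.035,-0.046,0],"turn":0,"fingers":0.093},
    {"dp":[0,0,0],"turn":0,"fingers":0.093},
  ],
)

```text
t: 1.78
position: [0.4935, -0.1119, 0.2339]
orientation: [-0.003, 1.0, -0.007, -0.002]
contact_force: [-0.9, 0.1, -0.2]
gripper_width: 0.0932
```

```bash
python3 -c "
from h import *; to([.5988,.0025,.225])"
```

```text
t 1.775 p [ 0.4935 -0.1119  0.2339] xang -0.77 tilt z [-0.003  0.005 -1.   ] F [-0.9  0.1 -0.2] w 0.0932
tool dp [ 0.1038 -0.1157  0.0092]
```

Emit:
servo_tool(
  rows=[
    {"dp":[0.035,-0.039,0],"turn":2,"fingers":0.093},
    {"dp":[0.035,-0.039,0],"turn":0,"fingers":0.093},
    {"dp":[0.03,-0.036,0],"turn":0,"fingers":0.093},
    {"dp":[0,0,0],"turn":0,"fingers":0.093},
  ],
)

```text
t: 2.28
position: [0.5986, -0.0006, 0.2319]
orientation: [-0.002, 1.0, -0.019, -0.003]
contact_force: [-0.3, -0.0, -0.6]
gripper_width: 0.0928
```

```bash
python3 -c "
from h import *; to([.5988,.0025,.138])
from bench import capture
for n in ('scene','wrist'): cv2.imwrite(f'pics/{n}1.png',capture(n)['frame'])"
```

```text
t 2.275 p [ 0.5986 -0.0006  0.2319] xang -2.17 tilt z [-0.006  0.005 -1.   ] F [-0.3 -0.  -0.6] w 0.0928
tool dp [ 0.0006 -0.0027  0.0939]
```

View pics/scene1.png

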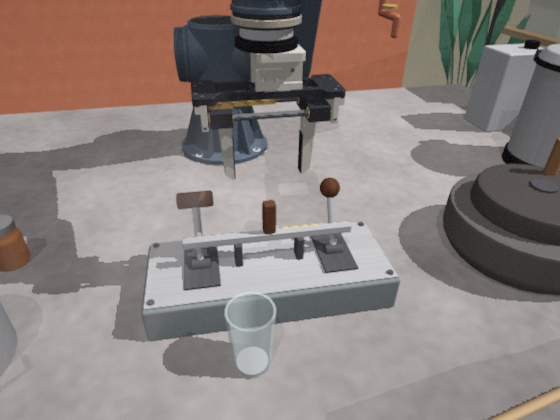

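View pics/wrist1.png

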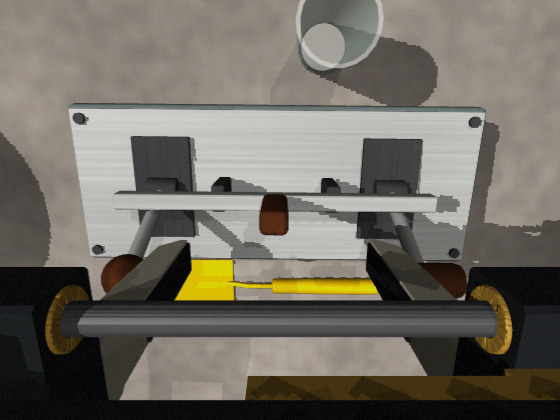

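Emit:
servo_tool(
  rows=[
    {"dp":[0.001,-0.003,0.03],"turn":0.7,"fingers":0.07},
    {"dp":[0,0,0.03],"turn":0,"fingers":0.07},
    {"dp":[0,0,0.022],"turn":0,"fingers":0.07},
    {"dp":[0,0,0.008],"turn":0,"fingers":0.07},
    {"dp":[0,0,0],"turn":0,"fingers":0.07},
  ],
)

```text
t: 3.0
position: [0.5949, -0.0059, 0.1412]
orientation: [-0.002, 1.0, -0.027, -0.003]
contact_force: [-0.6, 0.5, -0.4]
gripper_width: 0.0704
```

```bash
python3 -c "
from h import *; to([.5988,.0025,.138])
from bench import capture
for n in ('side','scene'): cv2.imwrite(f'pics/{n}2.png',cv2.resize(capture(n)['frame'][120:330,150:430],(800,600)))"
```

```text
t 3.0 p [ 0.5949 -0.0059  0.1412] xang -3.1 tilt z [-0.006  0.003 -1.   ] F [-0.6  0.5 -0.4] w 0.0704
tool dp [ 0.0035 -0.0085  0.0032]
```

View pics/side2.png

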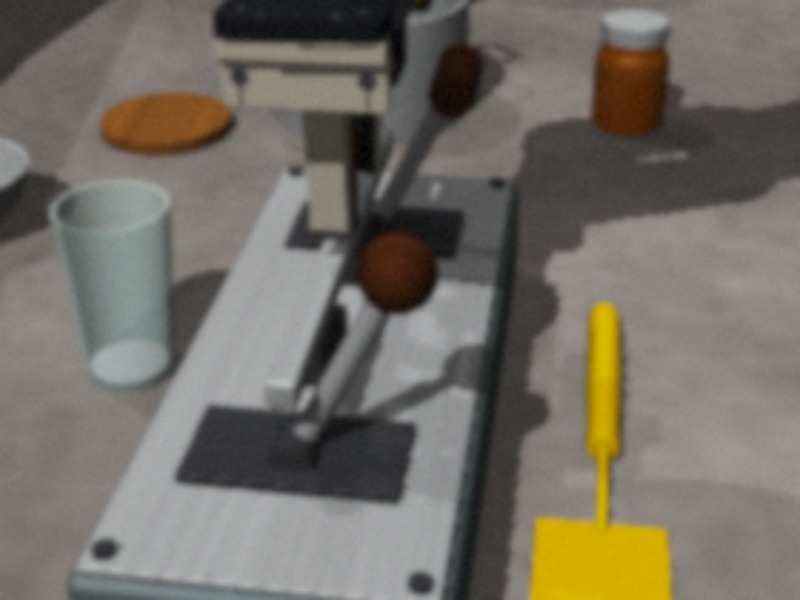

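View pics/scene2.png

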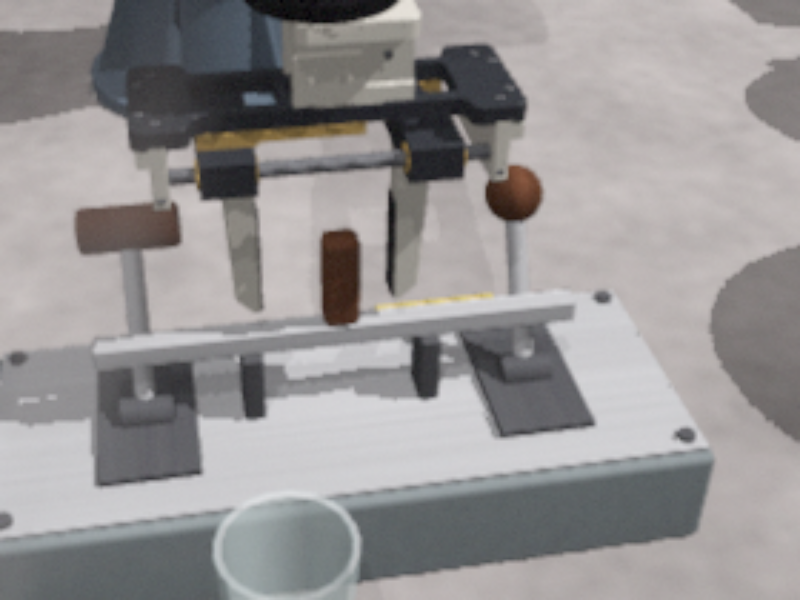

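Emit:
servo_tool(
  rows=[
    {"dp":[0.004,-0.009,0.002],"turn":0,"fingers":0.07},
    {"dp":[0,0,0],"turn":0,"fingers":0.03},
    {"dp":[0,0,0],"turn":0,"fingers":0.01},
    {"dp":[0,0,0],"turn":0,"fingers":0.01},
    {"dp":[0,0,0],"turn":0,"fingers":0.01},
    {"dp":[0,0,0],"turn":0,"fingers":0.01},
  ],
)

```text
t: 3.85
position: [0.601, 0.004, 0.1416]
orientation: [-0.001, 1.0, -0.027, -0.001]
contact_force: [-0.3, -0.5, 0.0]
gripper_width: 0.0245
```

```bash
python3 -c "
from h import *; to([.5988,.0025,.138])
from bench import capture
for n in ('scene',): cv2.imwrite(f'pics/{n}3.png',cv2.resize(capture(n)['frame'][120:330,150:430],(800,600)))"
```

```text
t 3.85 p [0.601  0.004  0.1416] xang -3.05 tilt z [-0.002  0.003 -1.   ] F [-0.3 -0.5  0. ] w 0.0245
tool dp [-0.0021  0.0016  0.0036]
```

View pics/scene3.png

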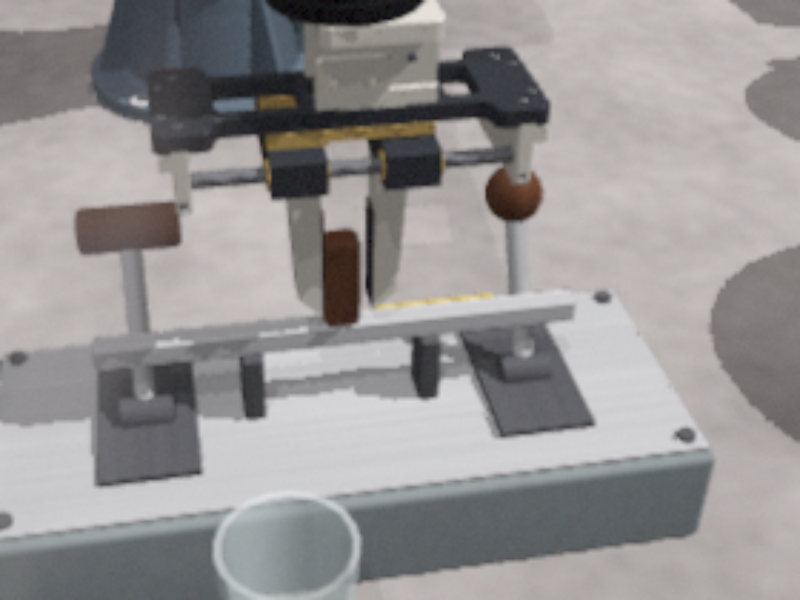

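Emit:
servo_tool(
  rows=[
    {"dp":[0,0,0],"turn":0,"fingers":0.005},
    {"dp":[0,0,0],"turn":0,"fingers":0.005},
    {"dp":[0,0,0],"turn":0,"fingers":0.005},
  ],
)

```text
t: 4.28
position: [0.601, 0.0038, 0.1416]
orientation: [-0.001, 1.0, -0.026, -0.001]
contact_force: [-0.1, 0.9, 0.8]
gripper_width: 0.02
```

```bash
python3 -c "
from h import *; to([.5988+.0027,.0575,.1416])"
```

```text
t 4.275 p [0.601  0.0038 0.1416] xang -3.01 tilt z [-0.002  0.002 -1.   ] F [-0.1  0.9  0.8] w 0.02
tool dp [-0.0023 -0.0537  0.0001]
```

Emit:
servo_tool(
  rows=[
    {"dp":[0,-0.01,0],"turn":0,"fingers":0.005},
    {"dp":[0,-0.01,0],"turn":0,"fingers":0.005},
    {"dp":[0,-0.01,0],"turn":0,"fingers":0.005},
    {"dp":[0,-0.01,0],"turn":0,"fingers":0.005},
    {"dp":[0,0,0],"turn":0,"fingers":0.005},
  ],
)

```text
t: 4.9
position: [0.6031, 0.047, 0.1416]
orientation: [-0.001, 1.0, -0.026, -0.001]
contact_force: [0.5, 2.1, -0.2]
gripper_width: 0.0197
```

```bash
python3 -c "
from h import *; to([.5988+.0027,.0575,.1416])"
```

```text
t 4.9 p [0.6031 0.047  0.1416] xang -2.98 tilt z [-0.002  0.002 -1.   ] F [ 0.5  2.1 -0.2] w 0.0197
tool dp [-0.0021 -0.0105  0.    ]
```

Emit:
servo_tool(
  rows=[
    {"dp":[0,-0.008,0],"turn":0,"fingers":0.005},
    {"dp":[0,-0.004,0],"turn":0,"fingers":0.005},
    {"dp":[0,-0.004,0],"turn":0,"fingers":0.005},
  ],
)

```text
t: 5.28
position: [0.6035, 0.0567, 0.1415]
orientation: [0.005, 1.0, -0.026, -0.002]
contact_force: [-3.5, -36.3, 2.6]
gripper_width: 0.0199
```

```bash
python3 -c "
from h import *; to([.5988+.0027,.0575,.1416])"
```

```text
t 5.275 p [0.6035 0.0567 0.1415] xang -2.97 tilt z [-0.004 -0.01  -1.   ] F [ -3.5 -36.3   2.6] w 0.0199
tool dp [-0.0021 -0.0007 -0.0001]
```

Emit:
servo_tool(
  rows=[
    {"dp":[0,0,0],"turn":0,"fingers":0.005},
    {"dp":[0,0,0],"turn":0,"fingers":0.04},
    {"dp":[0,0,0],"turn":0,"fingers":0.04},
    {"dp":[0,0,0],"turn":0,"fingers":0.04},
    {"dp":[0,0,-0.02],"turn":0,"fingers":0.04},
    {"dp":[0,0,-0.04],"turn":0,"fingers":0.04},
    {"dp":[0,0,-0.04],"turn":0,"fingers":0.04},
    {"dp":[0,0,0],"turn":0,"fingers":0.04},
  ],
)

```text
t: 6.28
position: [0.6038, 0.059, 0.244]
orientation: [0.004, 1.0, -0.026, -0.002]
contact_force: [0.8, 0.2, -0.6]
gripper_width: 0.0398
```

```bash
python3 -c "
from h import *; to([.5,-.106,.24])
from bench import capture
import pickle
d={n:capture(n) for n in ('scene','side')}; pickle.dump(d,open('c4.pkl','wb'))
for n in d: cv2.imwrite(f'pics/{n}4.png',cv2.resize(d[n]['frame'][120:330,150:430],(800,600)))"
```

```text
t 6.275 p [0.6038 0.059  0.244 ] xang -3.02 tilt z [-0.005 -0.008 -1.   ] F [ 0.8  0.2 -0.6] w 0.0398
tool dp [-0.095   0.1702  0.0058]
```

View pics/scene4.png

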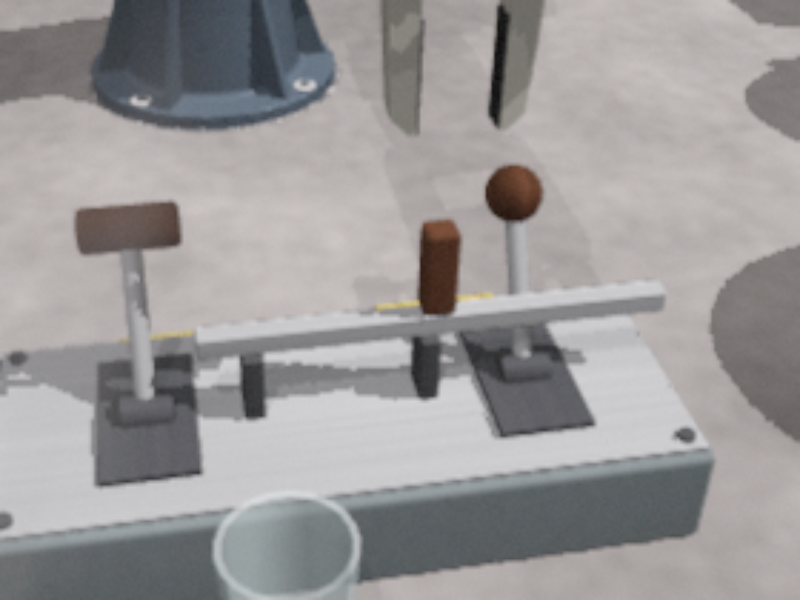

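View pics/side4.png

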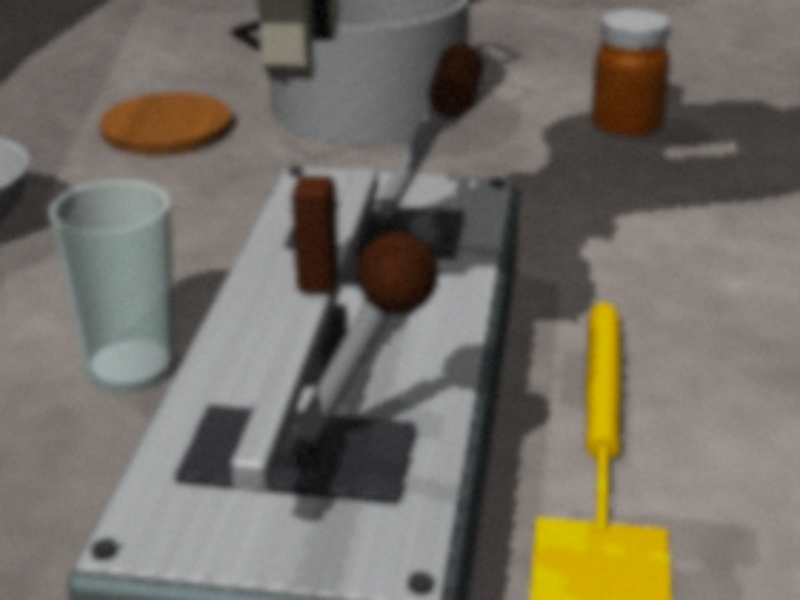

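Emit:
servo_tool(
  rows=[
    {"dp":[-0.03,0.042,0],"turn":0,"fingers":0},
    {"dp":[-0.03,0.042,0],"turn":0,"fingers":0},
    {"dp":[-0.03,0.042,0],"turn":0,"fingers":0},
    {"dp":[-0.012,0.035,0],"turn":0,"fingers":0},
    {"dp":[0,0,0],"turn":0,"fingers":0},
  ],
)

```text
t: 7.0
position: [0.4858, -0.0994, 0.2356]
orientation: [0.003, 1.0, -0.026, -0.011]
contact_force: [0.3, 0.3, 0.4]
gripper_width: 0.0009
```

```bash
python3 -c "
from h import *; to([.4934,-.1038,.155])"
```

```text
t 7.0 p [ 0.4858 -0.0994  0.2356] xang -2.93 tilt z [-0.022 -0.006 -1.   ] F [0.3 0.3 0.4] w 0.0009
tool dp [0.0096 0.0035 0.0804]
```

Emit:
servo_tool(
  rows=[
    {"dp":[0.004,0.003,0.04],"turn":0,"fingers":0},
    {"dp":[0.002,0,0.035],"turn":0,"fingers":0},
    {"dp":[0,0,0],"turn":0,"fingers":0},
  ],
)

```text
t: 7.38
position: [0.4896, -0.1016, 0.1565]
orientation: [0.002, 1.0, -0.026, -0.012]
contact_force: [0.3, 0.4, 0.5]
gripper_width: 0.0005
```

```bash
python3 -c "
from h import *; to([.4934,-.1038,.155])
from bench import capture
cv2.imwrite('pics/scene5.png',cv2.resize(capture('scene')['frame'][120:330,150:430],(800,600)))"
```

```text
t 7.375 p [ 0.4896 -0.1016  0.1565] xang -2.93 tilt z [-0.024 -0.004 -1.   ] F [0.3 0.4 0.5] w 0.0005
tool dp [0.004  0.002  0.0014]
```

View pics/scene5.png

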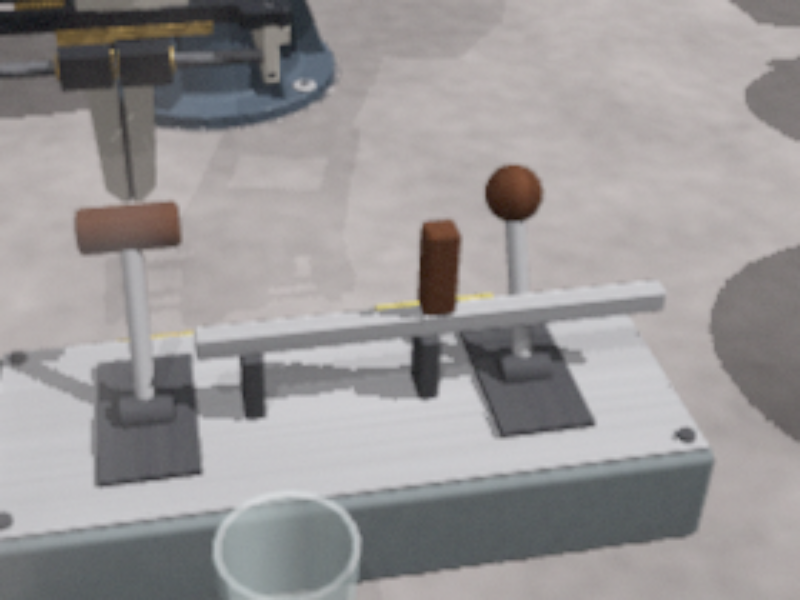

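Emit:
servo_tool(
  rows=[
    {"dp":[0.012,0.001,0],"turn":0,"fingers":0},
    {"dp":[0.01,0,0],"turn":0,"fingers":0},
    {"dp":[0.01,0,0],"turn":0,"fingers":0},
    {"dp":[0.012,0,0],"turn":0,"fingers":0},
    {"dp":[0.012,0,0],"turn":0,"fingers":0},
    {"dp":[0.012,0,0],"turn":0,"fingers":0},
    {"dp":[0.012,0,0],"turn":0,"fingers":0},
    {"dp":[0,0,0],"turn":0,"fingers":0},
  ],
)

```text
t: 8.43
position: [0.576, -0.1067, 0.1609]
orientation: [0.003, 1.0, -0.025, -0.011]
contact_force: [-0.0, -0.8, -0.3]
gripper_width: 0.0002
```

```bash
python3 -c "
from h import *; to([.623,-.11,.157])
from bench import capture
cv2.imwrite('pics/scene6.png',cv2.resize(capture('scene')['frame'][120:330,150:430],(800,600)))"
```

```text
t 8.425 p [ 0.576  -0.1067  0.1609] xang -2.86 tilt z [-0.022 -0.006 -1.   ] F [-0.  -0.8 -0.3] w 0.0002
tool dp [0.0472 0.001  0.0029]
```

View pics/scene6.png

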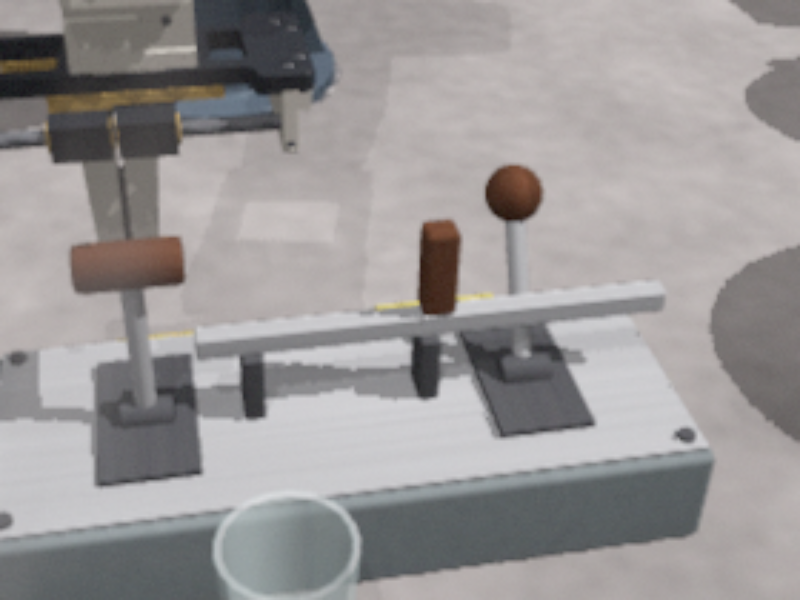

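Emit:
servo_tool(
  rows=[
    {"dp":[0.012,0,0.003],"turn":0,"fingers":0},
    {"dp":[0.012,0,0.002],"turn":0,"fingers":0},
    {"dp":[0.01,0,0.001],"turn":0,"fingers":0},
    {"dp":[0.006,0,0],"turn":0,"fingers":0},
  ],
)

```text
t: 8.98
position: [0.6165, -0.1087, 0.1526]
orientation: [0.003, 1.0, -0.025, -0.013]
contact_force: [-4.2, -1.7, -1.3]
gripper_width: 0.0003
```

```bash
python3 -c "
from h import *; to([.623,-.11,.157])"
```

```text
t 8.975 p [ 0.6165 -0.1087  0.1526] xang -2.87 tilt z [-0.026 -0.005 -1.   ] F [-4.2 -1.7 -1.3] w 0.0003
tool dp [ 0.0065  0.001  -0.0046]
```

Emit:
servo_tool(
  rows=[
    {"dp":[0.005,0,0],"turn":0,"fingers":0},
    {"dp":[0.004,0,0],"turn":0,"fingers":0},
    {"dp":[0.004,0,0],"turn":0,"fingers":0},
  ],
)

```text
t: 9.35
position: [0.6218, -0.109, 0.152]
orientation: [0.002, 0.999, -0.025, -0.024]
contact_force: [-34.6, 0.9, 20.2]
gripper_width: 0.0006
```

```bash
python3 -c "
from h import *; to([.623,-.11,.157])"
```

```text
t 9.35 p [ 0.6218 -0.109   0.152 ] xang -2.85 tilt z [-0.049 -0.003 -0.999] F [-34.6   0.9  20.2] w 0.0006
tool dp [ 0.001   0.0009 -0.0051]
```

Emit:
servo_tool(
  rows=[
    {"dp":[0,0,0],"turn":0,"fingers":0},
    {"dp":[-0.01,0,0],"turn":0,"fingers":0},
    {"dp":[-0.03,0,0],"turn":0,"fingers":0},
    {"dp":[-0.03,0,-0.03],"turn":0,"fingers":0},
    {"dp":[-0.04,0,-0.04],"turn":0,"fingers":0},
    {"dp":[-0.04,0,-0.02],"turn":0,"fingers":0},
    {"dp":[0,0,0],"turn":0,"fingers":0},
  ],
)

```text
t: 10.22
position: [0.4732, -0.101, 0.2534]
orientation: [0.003, 0.999, -0.025, -0.02]
contact_force: [0.8, -0.7, 0.6]
gripper_width: 0.0009
```

```bash
python3 -c "
from h import *; to([.5,-.106,.24])
from bench import capture
import pickle
d={n:capture(n) for n in ('scene','side')}; pickle.dump(d,open('c7.pkl','wb'))
cv2.imwrite('pics/scene7.png',cv2.resize(d['scene']['frame'][160:400,130:410],(784,672),interpolation=2)[:600])
cv2.imwrite('pics/side7.png',cv2.resize(d['side']['frame'][120:370,165:395],(552,600),interpolation=2))"
```

```text
t 10.225 p [ 0.4732 -0.101   0.2534] xang -2.85 tilt z [-0.039 -0.005 -0.999] F [ 0.8 -0.7  0.6] w 0.0009
tool dp [0.0275 0.0036 0.0124]
```

View pics/scene7.png

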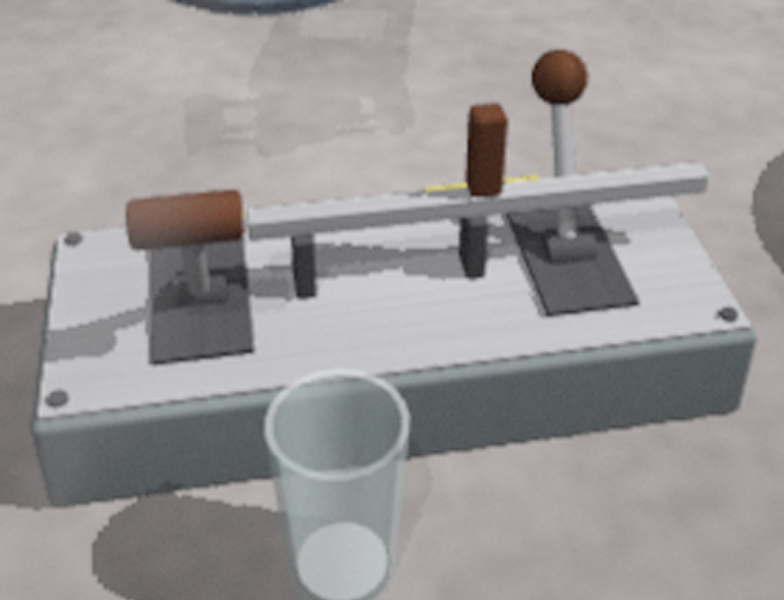

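View pics/side7.png

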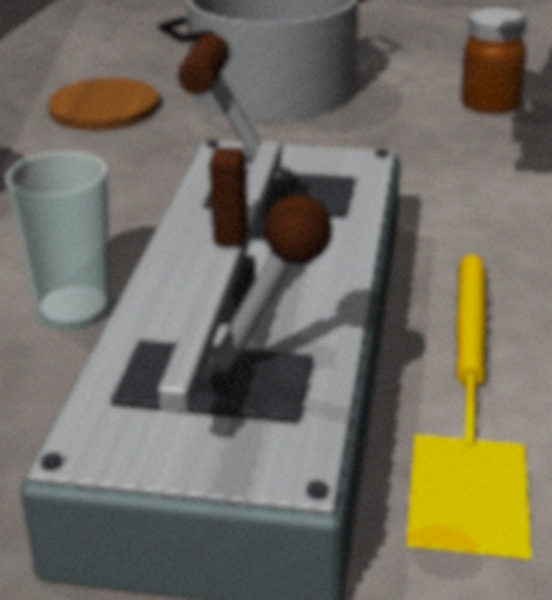

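```bash
python3 - <<'E'
from h import *; import pickle
d=pickle.load(open("c7.pkl","rb")); S,D=d["scene"],d["side"]
us=np.array([[73,239],[647,179],[728,315],[57,399],[487,112],[185,219],[560,77]])/2.8+[130,160]
ud=np.array([[382,157],[318,489],[52,461],[212,145],[229,156],[204,64],[298,228]])/2.4+[165,120]
f=lambda p:np.r_[proj(S,model(p))-us,proj(D,model(p))-ud].ravel()
r=least_squares(f,[.6,0,-.05,.066,.184,.05,1,0],x_scale=[.1,.1,.1,.01,.01,.01,.1,.1])
print(r.x.round(4)); print(r.fun.reshape(-1,2).round(1))
E
```

```text
[ 0.5985  0.0012 -0.05    0.0662  0.1843  0.0557  1.0099  0.0455]
[[ 0.1 -0.6]
 [-1.  -0.5]
 [-1.  -0.6]
 [ 0.2 -0.7]
 [ 0.2 -2.1]
 [-0.6 -0.4]
 [-0.9 -0.9]
 [-0.2 -0.6]
 [-0.4  1. ]
 [-0.7  0.8]
 [-0.4  0.4]
 [-1.2 -1.3]
 [-0.6  0. ]
 [-0.5  0.5]]
```

Bar measures 0.056 (stop is 0.055), T-lever 1.01 (stop is 1.0), and the ball lever hasn't moved. The robot is clear of everything.

```bash
python3 -c "
from bench import finish_job; print(finish_job())"
```

```text
the job is handed in; nothing more can be done
None
```

I did both steps in the order asked and handed the job in at about 10.3 s on the robot's clock. `finish_job` gave no verdict.

- **Lock bar:** I gripped the wooden knob and slid the bar away from the T-handled lever until it hit its stop. The contact force there was about 36 N.
- **T-handled lever:** I closed the fingers and pushed the crossbar away from the robot until it hit its far stop. The contact force there was about 35 N along the push and 20 N upward, roughly 40 N in total. Only the fingers touched it, so the 40 N limit on the arm and gripper body should not apply.
- **Final check:** A fit to the scene and side pictures, taken after backing off, gave the values below. Fit errors were about 1 pixel, with a worst case of 2 pixels at the knob top.

| Item | Measured | Expected |
|---|---|---|
| Lock bar | 0.056 | stop at 0.055 |
| T-handled lever | 1.01 rad | stop at 1.0 rad |
| Ball-topped lever | 0.046 rad (0.044 before) | unmoved |

In both final pictures the glass had not moved. The gripper was clear of everything, with the force reading back near zero. No check failed or disagreed.

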